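Unlock the sunken heat knob of the burning-iron supply and start it

TASK

Bring the burning-iron supply into service: reach into its round well, push the small sunken red knob down against its spring to free it from OFF, and turn it clockwise to the RUN catch, which lies somewhere under the green arc and has to be felt: there the knob springs back up by itself, all the way. Do not force the knob down harder than it needs. Then let go of it, press the green start button fully down and release it, leaving the knob in RUN and everything else on the bench and on the supply where it is.

Things in the scene. Friction and masses are not known exactly. Their poses are not given: they have to be found in the camera images.
- well (a point): centre of the mouth of the round well in the flat top of the grey supply (220 x 300 mm, 110 mm high; x to its rear, y to its left, z up). The well is 74 mm across, 50 mm deep, with straight upright walls. Fingers opened to about 30 mm go round the knob in it with a few mm to spare
- well_floor (a point): centre of the well's floor, 50 mm below the mouth. The red round knob stands over it on a thin shaft on the well's upright axis: 18 mm across, 24 mm tall. Its top is sunk 6 to 14 mm below the mouth, differently each time and not measured
- off_tick (a point): red tick on the supply's top, 49 mm from the well's axis towards +x: the white line on the knob's top points to it in OFF. A green arc beside the mouth spans 0.76 to 1.42 rad clockwise from the tick
- press (a joint): how far the knob is pushed down, m: 0 up, 0.007 bottom. Its spring pushes up with 5 N at 0, 8.5 N at the bottom. In OFF the knob is caught and cannot turn until down 4 mm (7 N); between OFF and RUN a hidden ring keeps it down at 3 to 4 mm even when let go; in the RUN catch it can rise to 0
- turn (a joint): turn of the knob, rad, clockwise seen from above, 0 in OFF (start). RUN is at a hidden angle from 0.80 to 1.38, with 0.04 either side; it can be turned past, to 1.9. Turned while lightly pulled up, the ring takes the spring's load off the fingers; at the catch the knob is free to rise and the load comes back. A knob let go close to the catch slips in
- mount (a joint): how far the control under the knob has been forced down off its seat, m: 0 as long as the push stays below 20 N, then 0.5 mm more for every newton. Beyond 1.5 mm (23 N) it counts as forced
- start_top (a point): centre of the top face of the round green start button (30 mm across) on the supply, left of the well; it is pressed straight down
- start (a joint): travel of the start button, m: 0 up, 0.006 fully down (5 N); it springs back
- pen_red: red marker pen lying on the supply's rear edge; bystander, to be left alone
- pen_black: black marker pen lying on the bench; bystander, to be left alone
- pen_green: green marker pen lying on the bench; bystander, to be left alone
- clamp: steel pipe clamp ring, 52 mm across, 22 mm high; bystander, to be left alone
- glue: glue jar, 52 mm across, 110 mm high; bystander, to be left alone
- iron: burning iron with wooden handle, 210 mm long, lying on the bench; bystander, to be left alone
- plaque: wooden plaque, 140 x 200 x 18 mm, lying on the bench; bystander, to be left alone

How it is judged:
On the way, in this order (a step that is already met when the one before it is completed fails the run):
1. the knob is turned to RUN and has sprung back up in the catch (value of joint turn above 0.6 rad and value of joint press below 0.0015 m), for 0.2 s.
2. the start button is fully down, with the knob up in RUN (all of step 1 and value of joint start above 0.005 m), for 0.05 s.
At the end, for the whole second after the job is handed in: The knob is turned more than 0.6 rad clockwise from OFF and fully up in the RUN catch (down by less than 1.5 mm), its mount is on its seat, and the start button, having been pressed to more than 5 mm, is up again (less than 1 mm) (all of step 1 and value of joint start below 0.001 m and value of joint mount below 0.0005 m); the robot touches nothing.
It fails at once if the knob is forced: its mount is pushed more than 1.5 mm off its seat (value of joint mount above 0.0015 m).
It fails at once if the start button is pressed (more than 3 mm) before the knob is up in RUN (value of joint start above 0.003 m and not (value of joint turn above 0.6 rad and value of joint press below 0.0015 m)).
It fails at once if a bystander (pen, clamp, glue jar, iron or plaque) is moved by more than 20 mm (distance of any of pen_red, pen_black, pen_green, clamp, glue, iron, plaque from where it was at the start of the episode above 0.02 m).
It also fails if it takes over 64 s, if anything falls off the work surface, if the arm or the gripper's body presses on something with over 40 N, if the wrist force passes 120 N, or if a joint passes its speed limit or range.

ROBOT

A 6-joint arm with a two-finger parallel gripper is mounted at the origin on the work surface. World frame = base frame: x ahead of the robot, y to its left, z up, the work surface at z = 0. Lengths are in m, angles in rad, forces in N, time in s.
With the tool pointing down it reaches from about 0.225 to 0.875 m from the base axis. Payload 3.4 kg.
Tool frame: the origin (TCP) lies between the finger pads; the fingertips stand 25 mm ahead of it and the grasp point (between the pads) lies 6 mm ahead of it; z points along the fingers, y is the line along which they close (so a half turn about z gives the same grasp; the last joint's range is limited). The gripper opens to 85 mm and grips with 20 to 120 N. Pads are 22 mm wide; open, the fingers measure 114 mm over their backs; the gripper's body (76 mm by 85 mm) begins 54 mm behind the grasp point. The pads swing forward as they close: fully open they stand 13 mm farther back than shut.
Start: joints at [-1.365, 0.276, 1.505, -0, 1.361, -0.121], TCP at [0.185, -0.545, 0.226] pointing down, gripper open.
Joint ranges: [-2.89, 2.89], [-0.75, 2.08], [0.22, 2.7], [-1.18, 4.32], [0.11, 2.71], [-2.7, 2.7]. Speed limits (rad/s): [2.57, 2.57, 3.14, 3.14, 3.14, 3.14].

INTERFACE

Orientations are given as a unit quaternion [w, x, y, z].
In Python, from rig import manip, cams, ticket gives the robot as it stands.
- The arm moves only by the tool step_arm, never from a script. Its argument "increments" is a list of rows, each an object with "dp": the shift along the world's x, y, z each as a share of 0.2 m, from -1 to 1, a list of three; "yaw": the turn about the world's z as a share of 0.15 rad, from -1 to 1; "grip": the opening, from 0 (shut) to 1 (fully open). In form: [{"dp": [tx, ty, tz], "yaw": yaw, "grip": grip}, ...]. A call has 1 to 5 rows; each row shifts and turns the commanded pose from where the row before left it; what a row does not reach is not made up. A row lasts 1/8 s, in which the tool goes at most 62.5 mm and 10.7 degrees, less where a joint would pass 70% of its speed; a pose out of reach is approached as far as the arm can. A call with a number of a shift or a turn outside -1 to 1 is refused whole. A call with a gripper value outside its range is refused whole. The fingers move at their own pace and stop on an object; "squeeze" is the grip in N (left out, the last holds). Time passes only in rows, so rows that do not move let the fingers close. It gives the time, the measured TCP pose, the force, the opening and the grip force at its end, in the units of the state.
- manip.get_state(): the state, without advancing time (a new reading comes with each control period).
- cams.get_image(name): name is "scene" or "top"; returns the picture (420x560x3 uint8, blue, green, red); there is no depth.
- cams.get_calibration(name): a dict with "fx", "fy", "cx", "cy" (pixels), "k1" (the pictures are not rectified: a ray, as slopes to the right and down, at radius r is drawn at 1 + k1 r^2 times it, then the intrinsics apply), "extrinsics" (4x4, takes a point from camera to world coordinates). Camera axes: x right, y up, looking along -z (the intrinsics and any distortion apply to the point x, -y, -z); pixel columns grow to the right and rows downward; lengths in m; the calibration is good to about 2 mm. A picture is of the moment at which its call begins. get_calibration takes no time and is no camera call.
- ticket.sign_off(): hands the job in; it is judged then, once.
The state is a dict: "clock": time; "qpos": joint angles; "qd": joint speeds; "effort": joint torques, N m; "position": TCP position; "ee_rot": TCP orientation; "contact_force": force on the tool from outside, world axes, zero at the start; "moment": the same for the moment, N m; "width": finger opening in m; "gripper_force": force on a finger pad.
Only numpy, scipy, OpenCV 4.12 (cv2) and the standard library are available. Lean on these libraries where they do the work, as an engineer would, in place of code of your own. Each camera call takes 0.05 s, during which the arm holds its last target. There are 200 camera calls.

## Working session

There is one attempt and no reset: what is moved stays moved. The work goes in short steps, Python scripts to look and compute and a tool call to move; the robot and the scene stay as the last step left them, time stands still between calls to the robot, and variables do not carry over. Pictures are saved under pics/ and viewed, at most 10 in all, crops included, and the job is handed in when it is done.

Besides the shell and the picture viewer there is one more tool, called after "Emit:" as a command line: name --argument value ..., lists and objects as JSON in quotes. step_arm: Moves the arm, as the interface text tells. Shift numbers are shares of 0.2 m and turn numbers shares of 0.15 rad, none past 1 either way. Its arguments: {"type":"object","properties":{"increments":{"type":"array"},"squeeze":{"type":"number"}},"required":["increments"]}

```bash
mkdir -p pics; ls; python3 - <<'E'
from rig import manip,cams
import cv2,json
for n in("scene","top"):
    cv2.imwrite(f"pics/{n}0.png",cams.get_image(n)); c=cams.get_calibration(n); print(n,c)
print(manip.get_state())
E
```

```text
pics
scene {'fx': 399.2298507689752, 'fy': 399.2298507689752, 'cx': 275.0017802623313, 'cy': 209.96956558673727, 'k1': -0.03243830606562077, 'extrinsics': array([[-0.56841035, -0.60828774,  0.55398168,  1.13917767],
       [ 0.82265219, -0.41007547,  0.39380387,  0.35644658],
       [-0.01237177,  0.67957644,  0.73350038,  0.85565255],
       [ 0.        ,  0.        ,  0.        ,  1.        ]])}
top {'fx': 420.9442240777007, 'fy': 420.9442240777007, 'cx': 282.59005396662525, 'cy': 213.36821143970914, 'k1': -0.005616827441011886, 'extrinsics': array([[-0.01728047,  0.98595772, -0.16609862,  0.35659681],
       [-0.99977734, -0.01905113, -0.00907281, -0.06762912],
       [-0.01210977,  0.16590486,  0.98606741,  1.4153574 ],
       [ 0.        ,  0.        ,  0.        ,  1.        ]])}
{'clock': 0.1, 'qpos': array([-1.36497097e+00,  2.76542236e-01,  1.50599155e+00, -1.28750283e-05,
        1.36072426e+00, -1.20969143e-01]), 'qd': array([-0.00188506, -0.00126929, -0.00350261, -0.00099314, -0.00026379,
       -0.00052102]), 'effort': array([ 1.18478922e-03, -4.17698300e+01, -2.46405530e+01, -2.12521832e-04,
        5.77334882e-03,  4.35805248e-06]), 'position': array([ 0.18448853, -0.54409311,  0.22512623]), 'ee_rot': array([-8.31680740e-04,  9.86679782e-01,  1.62672412e-01, -4.16083698e-05]), 'contact_force': array([-0.07162695, -0.20635059, -0.8202316 ]), 'moment': array([-0.01074255, -0.01401798,  0.02779388]), 'gripper_force': 0.0, 'width': 0.08559732609882241}
```

View pics/scene0.png

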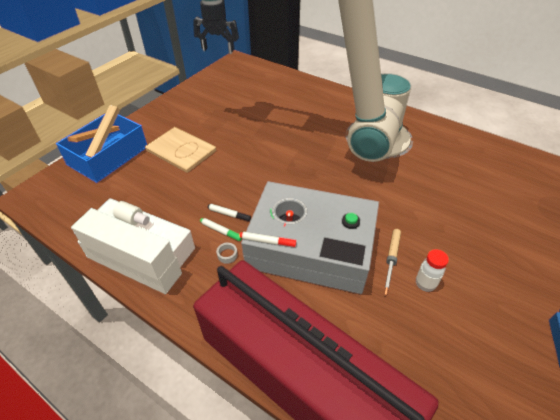

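View pics/top0.png

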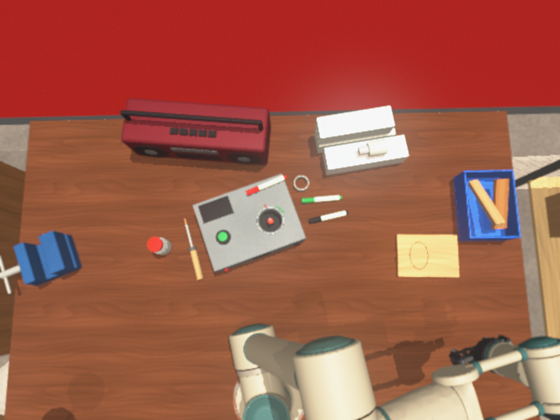

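The scene view shows the well at about (290,211) and the start button at (351,220). In the top view they are at (270,220) and (223,237). The red pen lies along the rear edge. Next I'll look at crops and colour blobs.

```bash
cat > h.py <<'E'
import numpy as np,cv2
from rig import manip,cams
def ray(n,px):
    c=cams.get_calibration(n);K=np.array([[c['fx'],0,c['cx']],[0,c['fy'],c['cy']],[0,0,1]])
    u=cv2.undistortPoints(np.array([[px]],float),K,np.array([c['k1'],0,0,0.]))[0,0]
    E=np.array(c['extrinsics']);return E[:3,3],E[:3,:3]@np.array([u[0],-u[1],-1])
def plane(n,px,z):
    o,d=ray(n,px);return o+d*(z-o[2])/d[2]
def tri(p,q):
    a,d=ray("scene",p);b,e=ray("top",q)
    s=np.linalg.lstsq(np.c_[d,-e],b-a,rcond=None)[0];x,y=a+d*s[0],b+e*s[1]
    return (x+y)/2,np.linalg.norm(x-y)
E
python3 - <<'E'
from h import *
ims=[]
for n,(x,y,w,h) in dict(scene=(235,175,160,120),top=(185,165,130,115)).items():
    im=cv2.imread(f"pics/{n}0.png");hsv=cv2.cvtColor(im,cv2.COLOR_BGR2HSV)
    c=im[y:y+h,x:x+w];ims.append(cv2.resize(c,(400*1,int(400*h/w)),interpolation=cv2.INTER_CUBIC))
    H,S,V=cv2.split(hsv)
    for nm,m in dict(red=((H<8)|(H>172))&(S>150)&(V>90),green=(H>45)&(H<85)&(S>90)&(V>60)).items():
        m=m.astype(np.uint8);m2=np.zeros_like(m);m2[y:y+h,x:x+w]=m[y:y+h,x:x+w]
        k,l,st,ce=cv2.connectedComponentsWithStats(m2)
        for i in range(1,k):
            if st[i,4]>2: print(n,nm,st[i].tolist(),ce[i].round(1),'z.11:',plane(n,ce[i],.11).round(4))
H=max(i.shape[0] for i in ims)
cv2.imwrite("pics/crop.png",np.hstack([cv2.copyMakeBorder(i,0,H-i.shape[0],0,0,0) for i in ims]))
E
```

```text
scene red [286, 210, 8, 11, 56] [289.2 215.1] z.11: [ 0.5706 -0.0042  0.11  ]
scene red [240, 232, 2, 5, 10] [240.5 234. ] z.11: [ 0.6877 -0.068   0.11  ]
scene red [278, 238, 18, 9, 116] [286.9 241.9] z.11: [0.6451 0.038  0.11  ]
scene red [235, 260, 58, 35, 896] [258. 280.] z.11: [0.7691 0.0441 0.11  ]
scene red [235, 287, 11, 8, 50] [238.3 291.6] z.11: [0.8165 0.0265 0.11  ]
scene green [270, 210, 3, 7, 7] [270.9 213. ] z.11: [ 0.5905 -0.0466  0.11  ]
scene green [345, 213, 13, 11, 121] [350.9 218. ] z.11: [0.4926 0.1287 0.11  ]
scene green [235, 232, 6, 9, 35] [237.1 236.5] z.11: [ 0.6986 -0.07    0.11  ]
top red [284, 174, 3, 5, 12] [285.1 175.9] z.11: [ 0.6976 -0.0657  0.11  ]
top red [247, 187, 12, 8, 53] [252.3 190.5] z.11: [0.652  0.0394 0.11  ]
top red [268, 219, 5, 5, 15] [270.1 221.5] z.11: [ 0.5515 -0.0161  0.11  ]
top red [224, 268, 6, 4, 14] [226.5 269.5] z.11: [0.4045 0.1202 0.11  ]
top green [302, 198, 12, 5, 58] [307.5 200. ] z.11: [ 0.6178 -0.1351  0.11  ]
top green [218, 231, 10, 11, 83] [222.3 236.1] z.11: [0.508  0.1339 0.11  ]
```

View pics/crop.png

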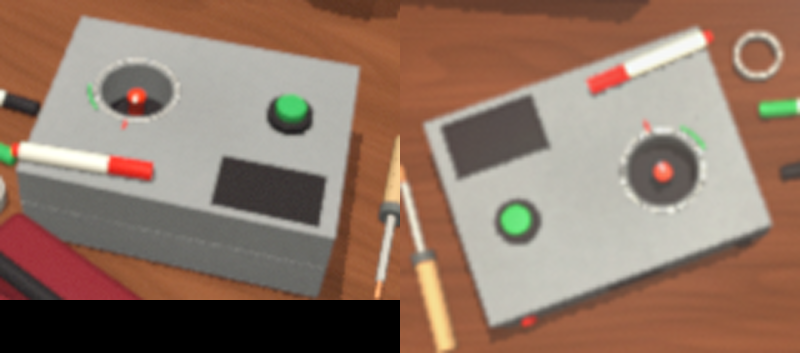

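```bash
python3 - <<'E'
from h import *
from scipy.optimize import least_squares
C={}
for n,ctr,tk in(("scene",(290.8,211.4),(285,225.4)),("top",(270.5,220.2),(264.9,206.3))):
    im=cv2.imread(f"pics/{n}0.png").astype(float)
    p0=plane(n,ctr,.11);g=im.min(2)
    # world-plane resample round the mouth: bright rim radius per direction
    M=cv2.getPerspectiveTransform  # (unused drawing); sample pixels directly
    pts=[]
    for y in range(180,250):
        for x in range(245,320):
            w=plane(n,(x,y),.11);r=np.hypot(*(w-p0)[:2])
            if .033<r<.049: pts.append([w[0],w[1],max(g[y,x]-np.median(g[195:235,300:330] if n=="scene" else g[235:250,240:260]),0)])
    pts=np.array(pts);pts=pts[pts[:,2]>15]
    f=lambda q:(np.hypot(pts[:,0]-q[0],pts[:,1]-q[1])-q[2])*np.sqrt(pts[:,2])
    s=least_squares(f,[*p0[:2],.04],loss="soft_l1",f_scale=.01)
    print(n,len(pts),"hand",p0[:2].round(4),"fit",s.x.round(4),"rms",np.sqrt(np.mean((f(s.x)**2)/pts[:,2])).round(4))
    t=plane(n,tk,.11);d=t[:2]-s.x[:2];print("tick",t[:2].round(4),np.hypot(*d).round(4),np.arctan2(d[1],d[0]).round(3))
print("well tri",tri((290.8,211.4),(270.5,220.2)))
print("tick tri",tri((285,225.4),(264.9,206.3)))
print("btn tri",tri((350.9,218.0),(222.3,236.1)))
print("knob top hilite tri",tri((289.2,213.5),(270.1,221.0)))
for z in(.11,.12,.125,.13): print(z,plane("scene",(351.5,217),z)[:2].round(4),plane("top",(222.5,236.2),z)[:2].round(4))
E
```

```text
Traceback (most recent call last):
  File "h.py", line 8, in plane
    o,d=ray(n,px);return o+d*(z-o[2])/d[2]
        ~~~^^^^^^
  File "h.py", line 4, in ray
    c=cams.get_calibration(n);K=np.array([[c['fx'],0,c['cx']],[0,c['fy'],c['cy']],[0,0,1]])
ValueError: time passes only in moves, steps and waits
```

```bash
sed -i 's/^def ray/import functools\ncal=functools.lru_cache(lambda n:cams.get_calibration(n))\ndef ray/; s/c=cams.get_calibration(n);/c=cal(n);/' h.py; python3 - <<'E'
from h import *
from scipy.optimize import least_squares
for n,ctr,tk in(("scene",(290.8,211.4),(285,225.4)),("top",(270.5,220.2),(264.9,206.3))):
    g=cv2.imread(f"pics/{n}0.png").astype(float).min(2)
    p0=plane(n,ctr,.11);bg=np.median(g[205:235,310:325] if n=="scene" else g[235:250,240:260])
    pts=[]
    for y in range(180,250):
        for x in range(245,320):
            w=plane(n,(x,y),.11);r=np.hypot(*(w-p0)[:2])
            if .033<r<.049 and g[y,x]>bg+15: pts.append([w[0],w[1],g[y,x]-bg])
    pts=np.array(pts)
    f=lambda q:(np.hypot(pts[:,0]-q[0],pts[:,1]-q[1])-q[2])*np.sqrt(pts[:,2])
    s=least_squares(f,[*p0[:2],.04],loss="soft_l1",f_scale=.01)
    print(n,len(pts),"hand",p0[:2].round(4),"fit",s.x.round(4),"rms",np.sqrt(np.mean((f(s.x)**2)/pts[:,2])).round(4))
    t=plane(n,tk,.11);d=t[:2]-s.x[:2];print("tick",t[:2].round(4),np.hypot(*d).round(4),np.arctan2(d[1],d[0]).round(3))
print("well tri",tri((290.8,211.4),(270.5,220.2)))
print("tick tri",tri((285,225.4),(264.9,206.3)))
print("btn tri",tri((350.9,218.0),(222.3,236.1)))
print("knob tri",tri((289.2,213.5),(270.1,221.0)))
for z in(.11,.12,.13): print(z,plane("scene",(351.5,217),z)[:2].round(4),plane("top",(222.5,236.2),z)[:2].round(4))
E
```

```text
scene 36 hand [ 0.5577 -0.0078] fit [ 0.5566 -0.0133  0.0426] rms 0.0015
tick [0.6048 0.0059] 0.0519 0.378
top 30 hand [ 0.5555 -0.0173] fit [ 0.5564 -0.0154  0.0423] rms 0.0015
tick [ 6.002e-01 -2.000e-04] 0.0463 0.334
well tri (array([ 0.55461761, -0.01397671,  0.10395795]), np.float64(0.007156029218422845))
tick tri (array([0.60067709, 0.00141701, 0.10328068]), np.float64(0.0029360767875294264))
btn tri (array([0.50603353, 0.13240834, 0.1249197 ]), np.float64(0.001875049785457176))
knob tri (array([ 0.55489925, -0.01495426,  0.09524616]), np.float64(0.0011367297763157506))
0.11 [0.4888 0.1284] [0.5078 0.1332]
0.12 [0.4975 0.1314] [0.5067 0.1317]
0.13 [0.5062 0.1345] [0.5055 0.1301]
```

Emit:
step_arm --increments '[{"dp": [0.17,0.24,0.02],"yaw": 1,"grip": 0.36},{"dp": [0.17,0.24,0.02],"yaw": 1,"grip": 0.36},{"dp": [0.17,0.24,0.02],"yaw": 1,"grip": 0.36},{"dp": [0.17,0.24,0.02],"yaw": 1,"grip": 0.36},{"dp": [0.17,0.24,0.02],"yaw": 1,"grip": 0.36}]'

```text
clock: 0.72
position: [0.3553, -0.3028, 0.2458]
ee_rot: [-0.0, 0.857, 0.515, 0.0]
contact_force: [0.5, -0.0, -0.6]
width: 0.0306
gripper_force: 0.0
```

Emit:
step_arm --increments '[{"dp": [0.17,0.24,0],"yaw": 1,"grip": 0.36},{"dp": [0.17,0.24,0],"yaw": 1,"grip": 0.36},{"dp": [0.17,0.24,0],"yaw": 1,"grip": 0.36},{"dp": [0.17,0.24,0],"yaw": 1,"grip": 0.36},{"dp": [0.17,0.24,0],"yaw": 1,"grip": 0.36}]'

```text
clock: 1.35
position: [0.5253, -0.0629, 0.2457]
ee_rot: [-0.0, 0.609, 0.793, -0.0]
contact_force: [1.3, -1.0, 0.7]
width: 0.0307
gripper_force: 0.0
```

Emit:
step_arm --increments '[{"dp": [0,0,0],"yaw": 1,"grip": 0.36},{"dp": [0,0,0],"yaw": 0.5,"grip": 0.36},{"dp": [0,0,0],"yaw": 0,"grip": 0.36}]'

```text
clock: 1.72
position: [0.5244, -0.0643, 0.2455]
ee_rot: [-0.0, 0.518, 0.855, -0.0]
contact_force: [0.8, -0.2, 0.0]
width: 0.0306
gripper_force: 0.0
```

```bash
python3 -c "
from rig import manip
s=manip.get_state()
for k in s: print(k,s[k])"
```

```text
clock 1.725
qpos [-2.53690844e-01  1.95104153e-01  1.56653417e+00  2.40479636e-05
  1.38088845e+00 -7.34318390e-01]
qd [-0.00941753 -0.00363262 -0.000585   -0.00050908 -0.00324888  0.01913629]
effort [ 2.57641766e-01 -3.68465638e+01 -2.48077530e+01  1.49635045e-02
  1.99053873e-03 -1.54181574e-01]
position [ 0.52438832 -0.06425812  0.2454731 ]
ee_rot [-4.50759599e-04  5.18492142e-01  8.55082265e-01 -1.22870431e-04]
contact_force [ 0.76249228 -0.20809998  0.01693739]
moment [-0.02331723  0.04222421 -0.01799983]
gripper_force 0.0
width 0.030579810641269845
```

Emit:
step_arm --increments '[{"dp": [0.16,0.25,0],"yaw": 0,"grip": 0.36},{"dp": [0,0,-0.2],"yaw": 0,"grip": 0.36},{"dp": [0,0,-0.2],"yaw": 0,"grip": 0.36},{"dp": [0,0,0],"yaw": 0,"grip": 0.36},{"dp": [0,0,0],"yaw": 0,"grip": 0.36}]'

```text
clock: 2.35
position: [0.5575, -0.015, 0.1672]
ee_rot: [0.001, 0.519, 0.855, 0.0]
contact_force: [0.7, 0.7, 0.3]
width: 0.0307
gripper_force: 0.0
```

```bash
python3 - <<'E'
from h import *
ims=[]
for n,(x,y,w,h) in dict(scene=(250,150,90,100),top=(225,170,90,100)).items():
    im=cams.get_image(n);cv2.imwrite(f"pics/{n}1.png",im)
    ims.append(cv2.resize(im[y:y+h,x:x+w],None,fx=4.4,fy=4.4,interpolation=cv2.INTER_CUBIC))
cv2.imwrite("pics/crop1.png",np.hstack(ims))
s=manip.get_state();print(s['position'],s['contact_force'],s['moment'])
E
```

```text
[ 0.55797639 -0.0150784   0.16797877] [-0.22044675 -0.24564065 -0.34400714] [-0.02889381 -0.0222417   0.03698711]
```

View pics/crop1.png

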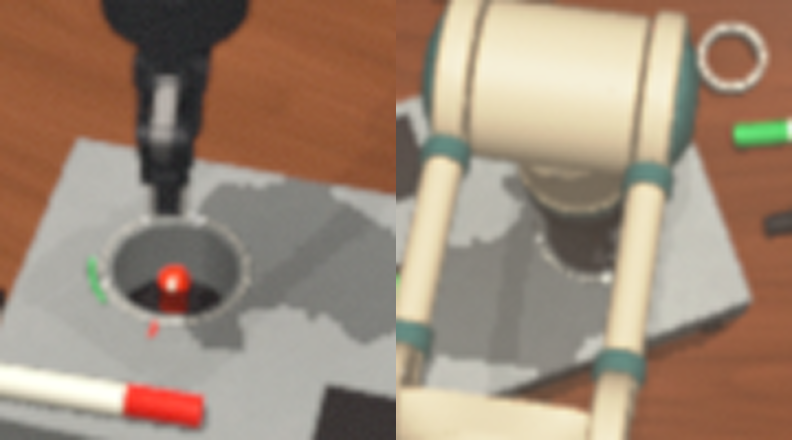

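The scene crop shows the fingers lined up over the well, with the tips at crop (170,212) and the well centre at (178,268). The knob is centred in the well. I'll lower in small steps.

Emit:
step_arm --increments '[{"dp": [0,0,-0.05],"yaw": 0,"grip": 0.36},{"dp": [0,0,-0.05],"yaw": 0,"grip": 0.36},{"dp": [0,0,-0.05],"yaw": 0,"grip": 0.36},{"dp": [0,0,-0.05],"yaw": 0,"grip": 0.36},{"dp": [0,0,0],"yaw": 0,"grip": 0.36}]'

```text
clock: 3.08
position: [0.5557, -0.0145, 0.1247]
ee_rot: [-0.001, 0.518, 0.855, -0.0]
contact_force: [-0.1, -0.3, -0.1]
width: 0.0311
gripper_force: 0.0
```

Emit:
step_arm --increments '[{"dp": [0,0,-0.04],"yaw": 0,"grip": 0.36},{"dp": [0,0,-0.04],"yaw": 0,"grip": 0.36},{"dp": [0,0,-0.03],"yaw": 0,"grip": 0.36},{"dp": [0,0,-0.02],"yaw": 0,"grip": 0.36},{"dp": [0,0,0],"yaw": 0,"grip": 0.36}]'

```text
clock: 3.7
position: [0.5564, -0.0146, 0.0996]
ee_rot: [-0.0, 0.518, 0.855, -0.0]
contact_force: [-0.2, -0.1, -0.4]
width: 0.0307
gripper_force: 0.0
```

Nothing touched on the way down. I'll close gently on the knob.

Emit:
step_arm --increments '[{"dp": [0,0,0],"yaw": 0,"grip": 0.28},{"dp": [0,0,0],"yaw": 0,"grip": 0.22},{"dp": [0,0,0],"yaw": 0,"grip": 0.15},{"dp": [0,0,0],"yaw": 0,"grip": 0.15},{"dp": [0,0,0],"yaw": 0,"grip": 0.15}]' --squeeze 20

```text
clock: 4.32
position: [0.5566, -0.0146, 0.1]
ee_rot: [0.0, 0.518, 0.855, 0.0]
contact_force: [-0.8, -0.4, -0.1]
width: 0.0127
gripper_force: 0.0
```

```bash
python3 -c "
from rig import manip
s=manip.get_state()
for k in s: print(k,s[k])"
```

```text
clock 4.325
qpos [-1.51272484e-01  3.48079663e-01  1.73438752e+00  1.42518604e-05
  1.05890712e+00 -6.32259393e-01]
qd [0.00026684 0.00125183 0.00173806 0.00072618 0.00036994 0.00042254]
effort [-1.03509052e-06 -4.21792889e+01 -2.08151168e+01  1.55529801e-04
 -5.06643864e-04  1.90332912e-05]
position [ 0.55661193 -0.01464192  0.09998692]
ee_rot [9.84427948e-05 5.18339583e-01 8.55174874e-01 4.76114177e-05]
contact_force [-0.84420019 -0.44544155 -0.09180552]
moment [ 0.00825843 -0.00589131  0.00407756]
gripper_force 0.0
width 0.012726609147164624
```

The fingers closed to 12.7 mm with no force, so they are not on the knob. I'll look before doing anything else.

```bash
python3 - <<'E'
from h import *
im=cams.get_image("scene");cv2.imwrite("pics/scene2.png",im)
a=cv2.resize(im[150:250,240:340],None,fx=6,fy=6,interpolation=cv2.INTER_CUBIC)
cv2.imwrite("pics/crop2.png",a)
E
```

```text
(no output)
```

View pics/crop2.png

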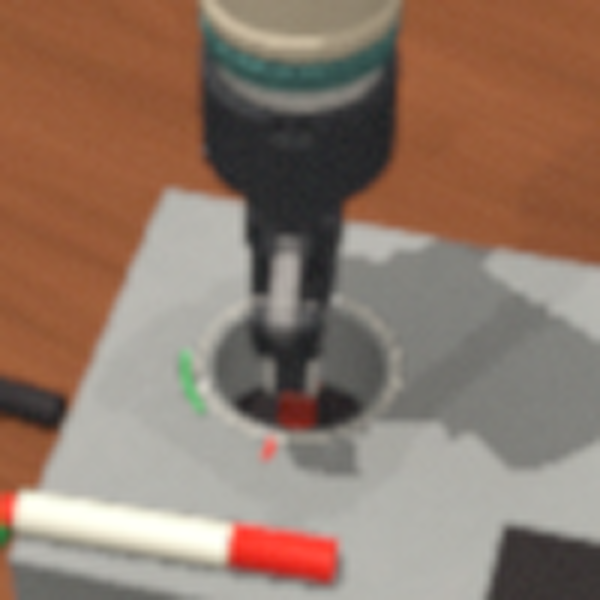

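```bash
python3 - <<'E'
from h import *
def proj(n,P):
    c=cal(n);E=np.array(c['extrinsics']);q=E[:3,:3].T@(np.array(P)-E[:3,3]);x,y=q[0]/-q[2],-q[1]/-q[2];k=1+c['k1']*(x*x+y*y)
    return np.array([c['cx']+c['fx']*x*k,c['cy']+c['fy']*y*k])
u=np.array([np.cos(.481),np.sin(.481)])
w=np.array([.5565,-.0145])
for z in(.072,.075,.08,.09,.096,.104,.11):
    print(z,[((proj("scene",[*(w+u*d),z])-[240,150])*6).round(0).tolist() for d in(0,.006,.02)])
E
```

```text
0.072 [[292.0, 419.0], [291.0, 430.0], [287.0, 454.0]]
0.075 [[292.0, 415.0], [291.0, 425.0], [287.0, 450.0]]
0.08 [[292.0, 407.0], [291.0, 418.0], [288.0, 442.0]]
0.09 [[293.0, 392.0], [291.0, 402.0], [288.0, 427.0]]
0.096 [[293.0, 382.0], [291.0, 393.0], [288.0, 417.0]]
0.104 [[293.0, 370.0], [292.0, 380.0], [288.0, 405.0]]
0.11 [[293.0, 360.0], [292.0, 371.0], [288.0, 395.0]]
```

The fingers are in the well at about crop (298,395). Nearly the whole knob front (y 395–430) shows below them, so the tips stand above the knob top. I'll open again, go 10 mm deeper and close.

Emit:
step_arm --increments '[{"dp": [0,0,0],"yaw": 0,"grip": 0.36},{"dp": [0,0,0],"yaw": 0,"grip": 0.36},{"dp": [0,0,0],"yaw": 0,"grip": 0.36},{"dp": [0,0,-0.02],"yaw": 0,"grip": 0.36},{"dp": [0,0,0],"yaw": 0,"grip": 0.36}]'

```text
clock: 5.0
position: [0.5562, -0.0146, 0.0955]
ee_rot: [-0.0, 0.518, 0.855, -0.0]
contact_force: [-0.5, -0.3, -0.2]
width: 0.0306
gripper_force: 0.0
```

Emit:
step_arm --increments '[{"dp": [0,0,-0.015],"yaw": 0,"grip": 0.36},{"dp": [0,0,-0.015],"yaw": 0,"grip": 0.36},{"dp": [0,0,0],"yaw": 0,"grip": 0.36}]'

```text
clock: 5.38
position: [0.5563, -0.0146, 0.0896]
ee_rot: [-0.0, 0.518, 0.855, -0.0]
contact_force: [0.4, -1.0, 0.1]
width: 0.0305
gripper_force: 0.0
```

Emit:
step_arm --increments '[{"dp": [0,0,0],"yaw": 0,"grip": 0.28},{"dp": [0,0,0],"yaw": 0,"grip": 0.22},{"dp": [0,0,0],"yaw": 0,"grip": 0.15},{"dp": [0,0,0],"yaw": 0,"grip": 0.15},{"dp": [0,0,0],"yaw": 0,"grip": 0.15}]'

```text
clock: 6.0
position: [0.5567, -0.0146, 0.0901]
ee_rot: [0.0, 0.518, 0.855, 0.0]
contact_force: [0.2, -0.1, 0.7]
width: 0.0163
gripper_force: 19.5
```

Contact at a width of 16.3 mm suggests the pads are only on the knob's top edge. I'll open, go a little deeper and re-grip.

Emit:
step_arm --increments '[{"dp": [0,0,0],"yaw": 0,"grip": 0.36},{"dp": [0,0,0],"yaw": 0,"grip": 0.36},{"dp": [0,0,-0.015],"yaw": 0,"grip": 0.36},{"dp": [0,0,-0.015],"yaw": 0,"grip": 0.36},{"dp": [0,0,0],"yaw": 0,"grip": 0.36}]'

```text
clock: 6.62
position: [0.5562, -0.0146, 0.0835]
ee_rot: [-0.0, 0.518, 0.855, -0.0]
contact_force: [-1.2, -0.6, 0.2]
width: 0.0307
gripper_force: 0.0
```

Emit:
step_arm --increments '[{"dp": [0,0,0],"yaw": 0,"grip": 0.28},{"dp": [0,0,0],"yaw": 0,"grip": 0.22},{"dp": [0,0,0],"yaw": 0,"grip": 0.15},{"dp": [0,0,0],"yaw": 0,"grip": 0.15},{"dp": [0,0,0],"yaw": 0,"grip": 0.15}]'

```text
clock: 7.25
position: [0.5567, -0.0146, 0.0841]
ee_rot: [0.0, 0.518, 0.855, 0.0]
contact_force: [-0.3, 0.0, 1.4]
width: 0.0168
gripper_force: 19.7
```

```bash
python3 - <<'E'
from h import *
im=cams.get_image("scene");cv2.imwrite("pics/scene3.png",im)
cv2.imwrite("pics/crop3.png",cv2.resize(im[170:240,250:330],None,fx=6,fy=6,interpolation=cv2.INTER_CUBIC))
s=manip.get_state()
for k in('position','contact_force','moment','width','gripper_force'):print(k,s[k])
E
```

```text
position [ 0.55671676 -0.01460972  0.08408514]
contact_force [ 0.33102289 -0.4103759   0.52034101]
moment [-0.00684116  0.03196771  0.00103151]
width 0.01658880131315426
gripper_force 19.694430828094482
```

View pics/crop3.png

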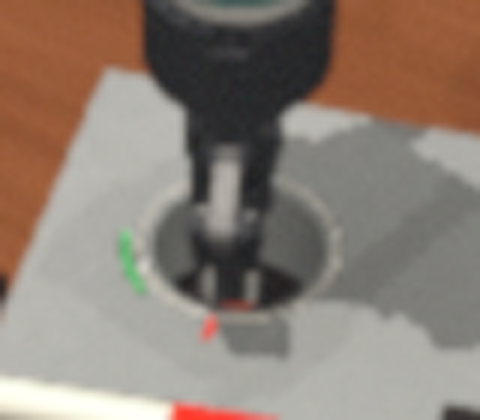

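The pads now cover most of the knob: it shows only as a sliver at (237,303), and the grip is solid. I'll firm the grip and press in stages.

Emit:
step_arm --increments '[{"dp": [0,0,0],"yaw": 0,"grip": 0.1},{"dp": [0,0,0],"yaw": 0,"grip": 0.1},{"dp": [0,0,-0.01],"yaw": 0,"grip": 0.1},{"dp": [0,0,-0.005],"yaw": 0,"grip": 0.1},{"dp": [0,0,0],"yaw": 0,"grip": 0.1}]' --squeeze 40

```text
clock: 7.92
position: [0.5568, -0.0146, 0.0813]
ee_rot: [0.0, 0.518, 0.855, 0.0]
contact_force: [-1.2, 1.0, 6.3]
width: 0.0157
gripper_force: 39.3
```

Emit:
step_arm --increments '[{"dp": [0,0,-0.009],"yaw": 0,"grip": 0.1},{"dp": [0,0,0],"yaw": 0,"grip": 0.1},{"dp": [0,0,0],"yaw": 0,"grip": 0.1}]'

```text
clock: 8.3
position: [0.5568, -0.0146, 0.0798]
ee_rot: [0.0, 0.518, 0.855, 0.0]
contact_force: [-1.7, 1.1, 6.6]
width: 0.0158
gripper_force: 39.4
```

Emit:
step_arm --increments '[{"dp": [0,0,-0.003],"yaw": 0,"grip": 0.1},{"dp": [0,0,0],"yaw": -0.5,"grip": 0.1},{"dp": [0,0,0],"yaw": -0.5,"grip": 0.1},{"dp": [0,0,0],"yaw": 0,"grip": 0.1},{"dp": [0,0,0],"yaw": 0,"grip": 0.1}]'

```text
clock: 8.93
position: [0.5566, -0.0147, 0.0792]
ee_rot: [0.0, 0.581, 0.814, 0.0]
contact_force: [-1.9, -0.2, 7.3]
width: 0.0159
gripper_force: 39.5
```

```bash
python3 -c "
from rig import manip
s=manip.get_state()
for k in('clock','position','ee_rot','contact_force','moment','width','gripper_force'): print(k,s[k])"
```

```text
clock 8.925
position [ 0.55655949 -0.01474188  0.07917509]
ee_rot [2.32671378e-04 5.80954137e-01 8.13936261e-01 2.26491312e-06]
contact_force [-1.86250449 -0.17958934  7.26744591]
moment [ 0.01414263  0.26109167 -0.02812742]
width 0.015931115797413277
gripper_force 39.4778698682785
```

The knob turns freely, with a moment of about 0.03 N m. I'll turn to about 0.6, then lift lightly onto the ring.

Emit:
step_arm --increments '[{"dp": [0,0,0],"yaw": -1,"grip": 0.1},{"dp": [0,0,0],"yaw": -1,"grip": 0.1},{"dp": [0,0,0],"yaw": -1,"grip": 0.1},{"dp": [0,0,0.005],"yaw": 0,"grip": 0.1},{"dp": [0,0,0],"yaw": 0,"grip": 0.1}]'

```text
clock: 9.55
position: [0.5558, -0.0148, 0.0799]
ee_rot: [-0.0, 0.748, 0.664, -0.001]
contact_force: [-2.4, -0.7, 6.5]
width: 0.0158
gripper_force: 39.4
```

Emit:
step_arm --increments '[{"dp": [0,0,0.003],"yaw": 0,"grip": 0.1},{"dp": [0,0,0],"yaw": 0,"grip": 0.1}]'

```text
clock: 9.8
position: [0.5558, -0.0148, 0.0803]
ee_rot: [-0.0, 0.748, 0.664, -0.001]
contact_force: [-1.8, -0.1, 6.1]
width: 0.016
gripper_force: 39.3
```

```bash
cat > st.py <<'E'
from rig import manip
import numpy as np
s=manip.get_state();q=s['ee_rot'];psi=2*np.arctan2(q[2],q[1])
print(round(s['clock'],2),'p',s['position'].round(4),'turn',round(2.052-psi,3),'F',s['contact_force'].round(1),'M',s['moment'].round(3),s['width'].round(4),round(s['gripper_force'],1))
E
python3 st.py
```

```text
Traceback (most recent call last):
  File "st.py", line 4, in <module>
    print(round(s['clock'],2),'p',s['position'].round(4),'turn',round(2.052-psi,3),'F',s['contact_force'].round(1),'M',s['moment'].round(3),s['width'].round(4),round(s['gripper_force'],1))
                                                                                                                                            ^^^^^^^^^^^^^^^^
AttributeError: 'float' object has no attribute 'round'
```

Emit:
step_arm --increments '[{"dp": [0,0,0.003],"yaw": 0,"grip": 0.1},{"dp": [0,0,0],"yaw": 0,"grip": 0.1}]'

```text
clock: 10.05
position: [0.5559, -0.0147, 0.0804]
ee_rot: [-0.0, 0.748, 0.664, -0.001]
contact_force: [-2.4, -1.5, 3.1]
width: 0.0163
gripper_force: 39.1
```

Emit:
step_arm --increments '[{"dp": [0,0,0.003],"yaw": 0,"grip": 0.1},{"dp": [0,0,0],"yaw": 0,"grip": 0.1}]'

```text
clock: 10.3
position: [0.556, -0.0147, 0.0806]
ee_rot: [-0.0, 0.748, 0.664, -0.001]
contact_force: [-1.7, -1.0, -1.9]
width: 0.0161
gripper_force: 39.1
```

```bash
sed -i "s/s\['width'\].round(4)/round(s['width'],4)/" st.py; python3 st.py
```

```text
10.3 p [ 0.556  -0.0147  0.0806] turn 0.6 F [-1.7 -1.  -1.9] M [-0.319  0.426  0.025] 0.0161 39.1
```

The ring has taken the load, with Fz at −1.9 N. Now I'll feel for the catch in small turns.

Emit:
step_arm --increments '[{"dp": [0,0,0],"yaw": -0.6,"grip": 0.1},{"dp": [0,0,0],"yaw": -0.6,"grip": 0.1},{"dp": [0,0,0],"yaw": 0,"grip": 0.1}]'

```text
clock: 10.68
position: [0.5557, -0.0147, 0.0808]
ee_rot: [-0.001, 0.804, 0.594, -0.001]
contact_force: [-4.4, -2.1, -1.0]
width: 0.0155
gripper_force: 39.2
```

Emit:
step_arm --increments '[{"dp": [0,0,0],"yaw": -0.3,"grip": 0.1},{"dp": [0,0,0],"yaw": 0,"grip": 0.1}]'

```text
clock: 10.92
position: [0.5557, -0.0146, 0.0809]
ee_rot: [-0.001, 0.817, 0.576, -0.001]
contact_force: [-3.7, -1.6, -0.9]
width: 0.0159
gripper_force: 39.2
```

Emit:
step_arm --increments '[{"dp": [0,0,0],"yaw": -0.3,"grip": 0.1},{"dp": [0,0,0],"yaw": 0,"grip": 0.1}]'

```text
clock: 11.18
position: [0.5557, -0.0146, 0.0809]
ee_rot: [-0.001, 0.83, 0.558, -0.001]
contact_force: [-4.0, -1.3, -1.2]
width: 0.0156
gripper_force: 39.2
```

Emit:
step_arm --increments '[{"dp": [0,0,0],"yaw": -0.3,"grip": 0.1},{"dp": [0,0,0],"yaw": 0,"grip": 0.1}]'

```text
clock: 11.42
position: [0.5556, -0.0146, 0.081]
ee_rot: [-0.001, 0.842, 0.539, -0.001]
contact_force: [-4.6, -2.9, -1.3]
width: 0.0159
gripper_force: 39.2
```

Emit:
step_arm --increments '[{"dp": [0,0,0],"yaw": -0.3,"grip": 0.1},{"dp": [0,0,0],"yaw": 0,"grip": 0.1}]'

```text
clock: 11.68
position: [0.5555, -0.0145, 0.0813]
ee_rot: [-0.001, 0.854, 0.52, -0.001]
contact_force: [-6.5, -2.0, 2.2]
width: 0.0161
gripper_force: 39.4
```

```bash
python3 st.py
```

```text
11.68 p [ 0.5555 -0.0145  0.0813] turn 0.959 F [-6.5 -2.   2.2] M [-0.293  1.026  0.023] 0.0161 39.4
```

Fz jumped to +2.2 N and the tool rose at turn ≈0.96. I'll test with a small lift.

Emit:
step_arm --increments '[{"dp": [0,0,0.003],"yaw": 0,"grip": 0.1},{"dp": [0,0,0],"yaw": 0,"grip": 0.1}]'

```text
clock: 11.92
position: [0.5555, -0.0144, 0.0824]
ee_rot: [-0.001, 0.854, 0.52, -0.001]
contact_force: [-6.3, -1.9, 4.0]
width: 0.0157
gripper_force: 39.7
```

```bash
python3 st.py
```

```text
11.93 p [ 0.5555 -0.0144  0.0824] turn 0.959 F [-6.3 -1.9  4. ] M [-0.241  1.14  -0.063] 0.0157 39.7
```

It rises freely with the spring load on it, so this is the catch. I'll follow it up.

Emit:
step_arm --increments '[{"dp": [0,0,0.004],"yaw": 0,"grip": 0.1},{"dp": [0,0,0.004],"yaw": 0,"grip": 0.1},{"dp": [0,0,0],"yaw": 0,"grip": 0.1}]'

```text
clock: 12.3
position: [0.5555, -0.0144, 0.0839]
ee_rot: [-0.001, 0.854, 0.52, -0.001]
contact_force: [-5.5, -1.4, 3.3]
width: 0.0162
gripper_force: 39.6
```

```bash
python3 st.py
```

```text
12.3 p [ 0.5555 -0.0144  0.0839] turn 0.959 F [-5.5 -1.4  3.3] M [-0.21   1.09  -0.069] 0.0162 39.6
```

Emit:
step_arm --increments '[{"dp": [0,0,0.004],"yaw": 0,"grip": 0.1},{"dp": [0,0,0],"yaw": 0,"grip": 0.1},{"dp": [0,0,0],"yaw": 0,"grip": 0.36},{"dp": [0,0,0],"yaw": 0,"grip": 0.36},{"dp": [0,0,0],"yaw": 0,"grip": 0.36}]'

```text
clock: 12.92
position: [0.5579, -0.0145, 0.0849]
ee_rot: [0.001, 0.855, 0.519, 0.001]
contact_force: [-0.8, 0.2, -0.4]
width: 0.0307
gripper_force: 0.0
```

```bash
python3 st.py
```

```text
12.93 p [ 0.5579 -0.0145  0.0849] turn 0.96 F [-0.8  0.2 -0.4] M [ 0.014  0.024 -0.044] 0.0307 0.0
```

Released with no load left on the tool. I'll rise clear of the well and view the knob.

Emit:
step_arm --increments '[{"dp": [0,0,0.1],"yaw": 0,"grip": 0.36},{"dp": [0,0,0.2],"yaw": 0,"grip": 0.36},{"dp": [0,0,0.2],"yaw": 0,"grip": 0.36},{"dp": [0,0,0],"yaw": 0,"grip": 0.1},{"dp": [0,0,0],"yaw": 0,"grip": 0}]'

```text
clock: 13.55
position: [0.5564, -0.0144, 0.184]
ee_rot: [-0.0, 0.855, 0.519, 0.0]
contact_force: [-0.2, 0.2, -0.5]
width: 0.0003
gripper_force: 0.0
```

```bash
python3 st.py; python3 - <<'E'
from h import *
im=cams.get_image("scene");cv2.imwrite("pics/scene4.png",im);o=cv2.imread("pics/scene0.png")
f=lambda i:cv2.resize(i[190:240,265:315],None,fx=8,fy=8,interpolation=cv2.INTER_CUBIC)
cv2.imwrite("pics/crop4.png",np.hstack([f(o),f(im)]))
E
```

```text
13.55 p [ 0.5564 -0.0144  0.184 ] turn 0.96 F [-0.2  0.2 -0.5] M [-0.018  0.003 -0.002] 0.0003 0.0
```

View pics/crop4.png

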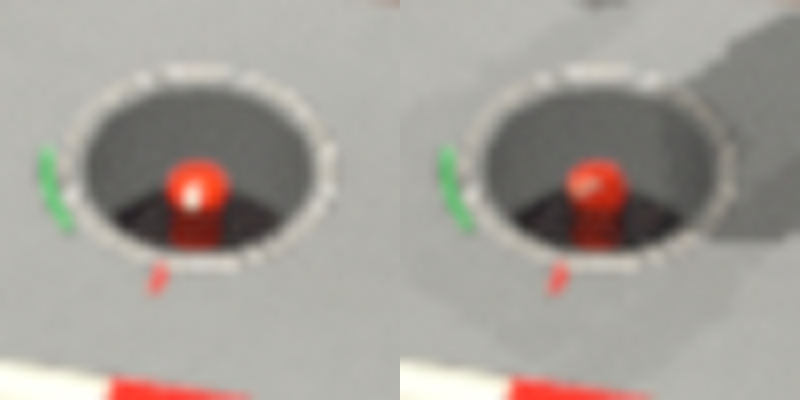

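The knob top sits as high as before (crop y 160–210 in both views). Its white line now points to the green arc at (585,185) instead of the tick, so the knob is up in RUN. Next is the start button, with the fingers shut.

Emit:
step_arm --increments '[{"dp": [-0.084,0.242,0],"yaw": 0,"grip": 0},{"dp": [-0.084,0.242,0],"yaw": 0,"grip": 0},{"dp": [-0.084,0.242,0],"yaw": 0,"grip": 0},{"dp": [0,0,-0.05],"yaw": 0,"grip": 0},{"dp": [0,0,0],"yaw": 0,"grip": 0}]'

```text
clock: 14.22
position: [0.5051, 0.1303, 0.1725]
ee_rot: [-0.0, 0.854, 0.52, -0.002]
contact_force: [0.4, 0.2, 0.2]
width: -0.0004
gripper_force: 0.0
```

Emit:
step_arm --increments '[{"dp": [0,0,-0.03],"yaw": 0,"grip": 0},{"dp": [0,0,-0.03],"yaw": 0,"grip": 0},{"dp": [0,0,-0.02],"yaw": 0,"grip": 0},{"dp": [0,0,0],"yaw": 0,"grip": 0}]'

```text
clock: 14.72
position: [0.5061, 0.1302, 0.1579]
ee_rot: [-0.0, 0.855, 0.519, -0.0]
contact_force: [-0.2, 0.3, 0.5]
width: 0.0002
gripper_force: 0.0
```

```bash
python3 st.py; python3 - <<'E'
from h import *
im=cams.get_image("scene");cv2.imwrite("pics/scene5.png",im)
cv2.imwrite("pics/crop5.png",cv2.resize(im[160:240,300:400],None,fx=6,fy=6,interpolation=cv2.INTER_CUBIC))
E
```

```text
14.72 p [0.5061 0.1302 0.1579] turn 0.961 F [-0.2  0.3  0.5] M [-0.053 -0.051  0.03 ] 0.0002 0.0
```

View pics/crop5.png

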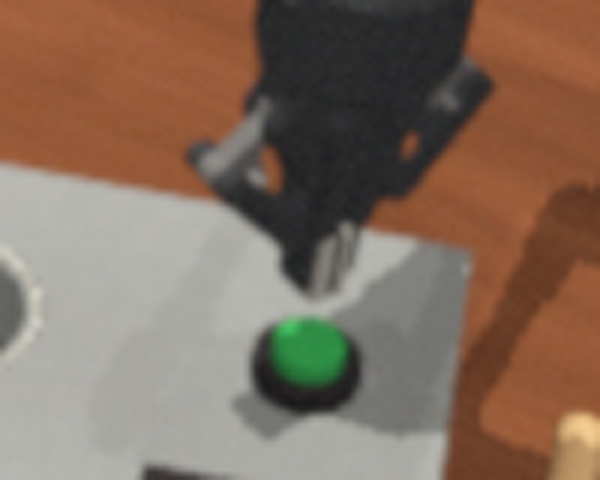

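The shut tips at crop (318,295) stand right above the button top at (310,350), with a gap of about 30 mm. I'll lower and feel for contact.

Emit:
step_arm --increments '[{"dp": [0,0,-0.03],"yaw": 0,"grip": 0},{"dp": [0,0,-0.03],"yaw": 0,"grip": 0},{"dp": [0,0,-0.02],"yaw": 0,"grip": 0},{"dp": [0,0,0],"yaw": 0,"grip": 0}]'

```text
clock: 15.28
position: [0.5058, 0.1306, 0.1418]
ee_rot: [-0.0, 0.855, 0.519, -0.0]
contact_force: [-0.2, 0.4, 0.3]
width: -0.0002
gripper_force: 0.0
```

Emit:
step_arm --increments '[{"dp": [0,0,-0.015],"yaw": 0,"grip": 0},{"dp": [0,0,-0.01],"yaw": 0,"grip": 0},{"dp": [0,0,0],"yaw": 0,"grip": 0}]'

```text
clock: 15.65
position: [0.5061, 0.1306, 0.1372]
ee_rot: [-0.0, 0.855, 0.519, -0.0]
contact_force: [-0.4, 0.6, 1.0]
width: 0.0003
gripper_force: 0.0
```

Emit:
step_arm --increments '[{"dp": [0,0,-0.015],"yaw": 0,"grip": 0},{"dp": [0,0,0],"yaw": 0,"grip": 0}]'

```text
clock: 15.9
position: [0.506, 0.1306, 0.1341]
ee_rot: [-0.0, 0.855, 0.519, -0.0]
contact_force: [-0.3, 0.2, 0.3]
width: -0.0001
gripper_force: 0.0
```

Emit:
step_arm --increments '[{"dp": [0,0,-0.015],"yaw": 0,"grip": 0},{"dp": [0,0,0],"yaw": 0,"grip": 0}]'

```text
clock: 16.15
position: [0.506, 0.1305, 0.131]
ee_rot: [-0.0, 0.855, 0.519, -0.0]
contact_force: [0.5, 0.7, 0.1]
width: 0.0002
gripper_force: 0.0
```

Emit:
step_arm --increments '[{"dp": [0,0,-0.015],"yaw": 0,"grip": 0},{"dp": [0,0,0],"yaw": 0,"grip": 0}]'

```text
clock: 16.4
position: [0.506, 0.1306, 0.1281]
ee_rot: [-0.0, 0.855, 0.519, -0.0]
contact_force: [-0.2, 0.2, 0.3]
width: 0.0001
gripper_force: 0.0
```

Emit:
step_arm --increments '[{"dp": [0,0,-0.015],"yaw": 0,"grip": 0},{"dp": [0,0,0],"yaw": 0,"grip": 0}]'

```text
clock: 16.65
position: [0.5065, 0.1306, 0.1254]
ee_rot: [0.0, 0.855, 0.519, 0.0]
contact_force: [-0.5, 0.7, 2.4]
width: 0.0002
gripper_force: 1.0
```

Emit:
step_arm --increments '[{"dp": [0,0,-0.015],"yaw": 0,"grip": 0},{"dp": [0,0,0],"yaw": 0,"grip": 0}]'

```text
clock: 16.9
position: [0.5064, 0.1306, 0.1225]
ee_rot: [0.0, 0.855, 0.519, 0.0]
contact_force: [-0.9, 1.3, 3.9]
width: 0.0001
gripper_force: 1.9
```

Emit:
step_arm --increments '[{"dp": [0,0,-0.01],"yaw": 0,"grip": 0},{"dp": [0,0,0],"yaw": 0,"grip": 0}]'

```text
clock: 17.15
position: [0.5065, 0.1307, 0.1207]
ee_rot: [0.0, 0.855, 0.519, 0.0]
contact_force: [0.6, -0.5, 4.4]
width: -0.0001
gripper_force: 2.4
```

Emit:
step_arm --increments '[{"dp": [0,0,-0.006],"yaw": 0,"grip": 0},{"dp": [0,0,-0.004],"yaw": 0,"grip": 0},{"dp": [0,0,0],"yaw": 0,"grip": 0}]'

```text
clock: 17.52
position: [0.5066, 0.1306, 0.1204]
ee_rot: [0.0, 0.855, 0.519, 0.001]
contact_force: [-2.5, -0.2, 15.9]
width: -0.0
gripper_force: 7.9
```

The button has bottomed: Fz is 15.9 N and the tool has stopped moving down. I'll release and retreat.

Emit:
step_arm --increments '[{"dp": [0,0,0.05],"yaw": 0,"grip": 0},{"dp": [0,0,0.2],"yaw": 0,"grip": 0},{"dp": [0,0,0.25],"yaw": 0,"grip": 0},{"dp": [0,0,0.2],"yaw": 0,"grip": 0},{"dp": [0,0,0],"yaw": 0,"grip": 0}]'

```text
clock: 18.15
position: [0.5079, 0.1308, 0.2613]
ee_rot: [0.001, 0.855, 0.519, 0.003]
contact_force: [0.7, -0.2, -0.3]
width: 0.0002
gripper_force: 0.0
```

```bash
python3 st.py; python3 - <<'E'
from h import *
im=cams.get_image("scene");cv2.imwrite("pics/scene6.png",im)
cv2.imwrite("pics/crop6.png",cv2.resize(im[170:300,190:400],None,fx=3.5,fy=3.5,interpolation=cv2.INTER_CUBIC))
E
```

```text
18.15 p [0.5079 0.1308 0.2613] turn 0.96 F [ 0.7 -0.2 -0.3] M [-0.006 -0.029  0.012] 0.0002 0.0
```

View pics/crop6.png

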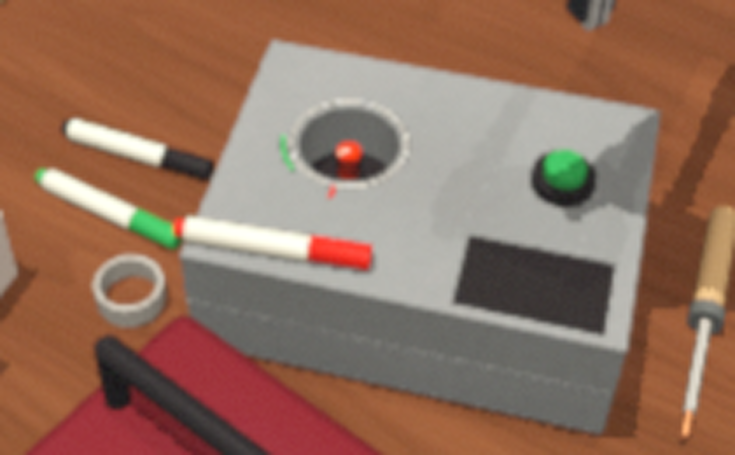

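The knob at (349,153) is up in RUN and the start button at (565,172) is up again. The pens, clamp and iron are where they were, and the arm is clear, so I'll hand the job in.

```bash
python3 -c "
from rig import ticket
print(ticket.sign_off())"
```

```text
the job is handed in; nothing more can be done
None
```

The job is handed in with no verdict shown: the knob is up in the RUN catch at about 0.96 rad, the start button was pressed to its stop and is up again, nothing else visibly moved, and the arm is clear of everything.

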